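Find the oven scraper's balance point and set its hanging saddle there

TASK

The deck-oven scraper lies head-down across the balance stand; slide it along over the brass ridge with gentle nudges at its ends (never harder than 20 N, never lifting it off the stand) until, let go, it rests level on the ridge. Then set the orange hanging saddle on the handle, squarely over the ridge between the red marks, gently, so that the scraper still balances level with the saddle on it when you let go. Leave the bottle, jar and bowl alone.

Things in the scene. Friction and masses are not known exactly. Their poses are not given: they have to be found in the camera images.
- ridge (a point): Centre of the top of the brass ridge (fulcrum) of the fixed balance stand, 70 mm above the bench. Its y axis runs along the channel in which the scraper slides, z up. The ridge is flat, 12 mm wide along y. Only with its centre of mass above the ridge does the scraper rest level; it rocks for up to 2 s before it comes to rest. Red stripes on the stand mark the ridge's place.
- foot (a point): Place, as unloaded, of the top of one of the stand's two black damper feet, 95 mm either side of the ridge along the channel: soft plungers, level with the ridge when up (under 0.1 N) and 9 mm lower when down on their stops. They brake the tipping; an unbalanced scraper rests tilted by about 0.1 rad, heavy side down on a foot.
- cheek (a point): Middle of the top edge of one of the stand's two aluminium cheeks: 100 mm long along the channel, 5 mm thick, tops 8 mm above the ridge. They guide the handle with 2 mm play on each side. The stand's base plate is 110 x 230 x 10 mm.
- handle_mid (a point): Centre (half-way up) of the scraper's square wooden handle, 360 mm long along its y axis, 24 wide, 22 high; z is its up side. At the start the head hangs low. The weights are unknown (0.38 to 0.68 kg in all): the centre of mass lies 55 to 120 mm from here towards the head, 15 to 100 mm beyond the ridge, so the scraper must be slid towards its tail.
- head_end (a point): Centre of the flat end face (60 mm wide, 22 mm high) of the steel head, 230 mm from handle_mid along the scraper's +y. The head is 50 mm long, with a dark blade bar 90 mm wide, 6 high on top. Push here to slide the scraper towards its tail. Friction is considerable: the scraper stays where it is let go, and it tips freely only once the finger is off it.
- tail_end (a point): Centre of the end face of the wooden handle (24 mm wide, 22 mm high), 180 mm from handle_mid along -y of the scraper. Push here to slide it back towards its head.
- saddle_mid (a point): Centre, half-way up, of the orange hanging saddle (40 g, 44 mm high), upright on the bench. A plate 40 (x) by 24 (y) by 4 mm, two legs 8 mm deep below it, 30 mm apart inside along x, to straddle the handle; above it a post 16 x 16 mm, 32 tall, to grip. The plate's underside is 14 mm below this point. Its y goes along the handle, either way round.
- sauce_mid (a point): Middle of a red sauce bottle, 56 mm across, 170 mm tall: leave alone.
- spice_mid (a point): Middle of an amber spice jar with black cap, 60 mm across, 90 mm tall: leave alone.
- bowl_mid (a point): Centre of a steel bowl, 130 mm across at the rim, 55 mm high: leave alone.
There are look-alikes about, which are no part of the job. What is meant by the part that bears saddle_mid is not green or grey, and is the smaller of those in its own colour.

How it is judged:
On the way:
1. the scraper, untouched and without the saddle, rests level (within 0.03 rad) on the ridge (angle between handle_mid's own z axis and vertical below 0.03 rad and contact force between each of the arm, the fingers and scraper below 0.05 N and horizontal distance between saddle_mid and ridge above 0.05 m and angular speed of scraper below 0.1 rad/s), for 0.5 s.
At the end, for the whole second after the job is handed in: The scraper rests level (within 0.03 rad) and still on the ridge of the stand, and the saddle sits upright and fully down astride its handle, still, its centre within 7 mm of the ridge's middle along the handle and within 8 mm across it (angle between handle_mid's own z axis and vertical below 0.03 rad and contact force between scraper and stand above 1 N and linear speed of each of scraper, saddle below 0.01 m/s and y of saddle_mid in the frame of ridge between -0.007 and 0.007 m and z of saddle_mid in the frame of ridge between 0.032 and 0.04 m and x of saddle_mid in the frame of ridge between -0.008 and 0.008 m and angle between saddle_mid's own z axis and vertical below 0.06 rad and contact force between saddle and scraper above 0.1 N); the robot touches nothing.
It fails at once if the scraper is pushed or gripped harder than 20 N (contact force between any of the fingers, the arm and scraper above 20 N).
It fails at once if the saddle is pressed or dropped on the scraper harder than 25 N (contact force between saddle and scraper above 25 N).
It fails at once if the scraper is lifted off the stand (its handle's middle more than 35 mm above its level height) (z of handle_mid in the frame of ridge above 0.046 m).
It fails at once if the sauce bottle, spice jar or bowl is moved by more than 25 mm (distance of any of sauce_mid, spice_mid, bowl_mid from where it was at the start of the episode above 0.025 m).
It also fails if it takes over 72 s, if anything falls off the work surface, if the arm or the gripper's body presses on something with over 40 N, if the wrist force passes 120 N, or if a joint passes its speed limit or range.

ROBOT

A 6-joint arm with a two-finger parallel gripper is mounted at the origin on the work surface. World frame = base frame: x ahead of the robot, y to its left, z up, the work surface at z = 0. Lengths are in m, angles in rad, forces in N, time in s.
With the tool pointing down it reaches from about 0.35 to 0.775 m from the base axis. Payload 5.5 kg.
Tool frame: the origin (TCP) lies at the very end of the fingers, on their centre line; the grasp point (between the pads) lies env.hold_point_z behind it (env.hold_point_z is the distance from the TCP to the grasp point, in m); z points along the fingers, y is the line along which they close (so a half turn about z gives the same grasp; the last joint's range is limited). The gripper opens to 85 mm and grips with 20 to 120 N. Pads are 22 mm wide; open, the fingers measure 114 mm over their backs; the gripper's body (76 mm by 85 mm) begins 54 mm behind the grasp point. The pads swing forward as they close: fully open they stand 13 mm farther back than shut.
Start: joints at [1.047, 0.313, 0.046, 1.304, 0, 1.431], TCP at [0.215, 0.533, 0.231] pointing down, gripper open.
Joint ranges: [-2.76, 2.76], [-0.86, 1.69], [-1.03, 1.26], [-2.2, 2.34], [-1.47, 1.5], [-3.14, 3.14]. Speed limits (rad/s): [2.57, 2.57, 3.14, 3.14, 3.14, 3.14].

INTERFACE

Orientations are given as a unit quaternion [w, x, y, z].
In Python, from workcell import env gives the robot as it stands.
- The arm moves only by the tool carry_out, never from a script. Its argument "steps" is a list of rows, each a list of 3 entries, a list of its own where there are three numbers: the turn, a rotation vector about the tool's x, y, z in degrees, then the shift along the tool's x, y, z in cm, then the closure in counts, from 0 (fully open) to 255 (shut). A call has exactly 8 rows; each row is the pose to reach, as a shift and turn from the pose commanded when the call began, along the tool's axes at that moment; what a row does not reach only later rows make up. A row lasts 1/8 s, in which the tool goes at most 62.5 mm and 10.7 degrees, less where a joint would pass 70% of its speed; a pose out of reach is approached as far as the arm can. A call with a gripper value outside its range is refused whole. The fingers move at their own pace and stop on an object; "force" is the grip in N (left out, the last holds). Time passes only in rows, so rows that repeat a pose let the fingers close, or fill a call up. It gives the time, the measured TCP pose, the force, the opening and the grip force at its end, in the units of the state.
- env.get_state(): the state, without advancing time (a new reading comes with each control period).
- env.read_camera(name): name is "scene" or "side" or "wrist"; returns (picture, depth): 400x640x3 uint8, red, green, blue; 400x640 float32, m along the optical axis (not along the pixel's ray), 0 where there is no reading.
- env.get_calibration(name): a dict with "fx", "fy", "cx", "cy" (pixels), "origin" and "orientation" of the camera in the world. Camera axes: x right, y up, looking along -z (the intrinsics and any distortion apply to the point x, -y, -z); pixel columns grow to the right and rows downward; lengths in m; the calibration is good to about 2 mm. The wrist camera is an equidistant fisheye: a pixel r from the principal point sees the ray r / f radians off the axis. A picture is of the moment at which its call begins: read the wrist's pose just before it. get_calibration takes no time and is no camera call; for the wrist camera it gives the pose at the moment of the call.
- env.hand_in(): hands the job in; it is judged then, once.
The state is a dict: "clock": time; "joint_pos": joint angles; "qvel": joint speeds; "tau": joint torques, N m; "tcp_pos": TCP position; "orientation": TCP orientation; "wrist_force": force on the tool from outside, world axes, zero at the start; "ft_torque": the same for the moment, N m; "finger_gap": finger opening in m; "grip_force": force on a finger pad.
Only numpy, scipy, OpenCV 4.12 (cv2) and the standard library are available. Lean on these libraries where they do the work, as an engineer would, in place of code of your own. Each camera call takes 0.05 s, during which the arm holds its last target. There are 200 camera calls.

## Working session

There is one attempt and no reset: what is moved stays moved. The work goes in short steps, Python scripts to look and compute and a tool call to move; the robot and the scene stay as the last step left them, time stands still between calls to the robot, and variables do not carry over. Pictures are saved under pics/ and viewed, at most 10 in all, crops included, and the job is handed in when it is done.

Besides the shell and the picture viewer there is one more tool, called after ">>>" by a JSON object that holds its "method" and its "body", one argument or row to a line. carry_out: Moves the arm, as the interface text tells. Its arguments: {"type":"object","properties":{"steps":{"type":"array","items":{"type":"array"}},"force":{"type":"number"}},"required":["steps"]}

```bash
mkdir -p pics
cat > h.py <<'E'
import numpy as np,cv2
from scipy.spatial.transform import Rotation as R
from workcell import env
def rot(q): return R.from_quat([q[1],q[2],q[3],q[0]]).as_matrix()
def cloud(name):
    c=env.get_calibration(name); im,d=env.read_camera(name)
    v,u=np.mgrid[0:400,0:640]
    x=(u-c['cx'])/c['fx']; y=(v-c['cy'])/c['fy']
    P=np.stack([x*d,-y*d,-d],-1)@rot(c['orientation']).T+np.array(c['origin'])
    P[d==0]=np.nan
    return im,d,P
def save(n,im): cv2.imwrite('pics/'+n,im[:,:,::-1])
E
python3 - <<'E'
from h import *
s=env.get_state();print(s,env.hold_point_z)
for n in('scene','side'):
    im,d,P=cloud(n);save(n+'0.png',im);np.savez(n+'0.npz',im=im,P=P);c=env.get_calibration(n);print(c)
E
```

```text
{'clock': 0.0, 'joint_pos': array([ 1.04744126e+00,  3.14042559e-01,  4.50029595e-02,  1.30359521e+00,
       -1.90664516e-05,  1.43117344e+00]), 'qvel': array([ 0.00109756,  0.00053288,  0.00073116,  0.00083315,  0.00038443,
       -0.00318154]), 'tau': array([ 3.97687691e-03, -4.80619383e+01,  2.98538250e+01,  1.92276249e-02,
        2.49388168e-04,  2.10238994e-06]), 'tcp_pos': array([0.21504581, 0.53273611, 0.23039469]), 'orientation': array([-2.90154462e-04,  1.90690981e-01,  9.81649685e-01, -8.72300481e-04]), 'wrist_force': array([-0.26864913,  0.45215942, -0.31295449]), 'ft_torque': array([ 0.04502763,  0.04778603, -0.05493124]), 'grip_force': 0.0, 'finger_gap': 0.08536137646073758} 0.0187
{'fx': 519.97544960604, 'fy': 519.97544960604, 'cx': 324.2861974451871, 'cy': 205.93483740503984, 'origin': array([0.90362898, 0.42654862, 1.02631752]), 'orientation': array([0.29801859, 0.08268285, 0.26533949, 0.91320503])}
{'fx': 444.3396002701877, 'fy': 444.3396002701877, 'cx': 319.49256119094946, 'cy': 206.52597480960182, 'origin': array([0.50259486, 0.80926326, 0.61088011]), 'orientation': array([-0.033205  , -0.00995423,  0.48758964,  0.87238448])}
```

View pics/scene0.png

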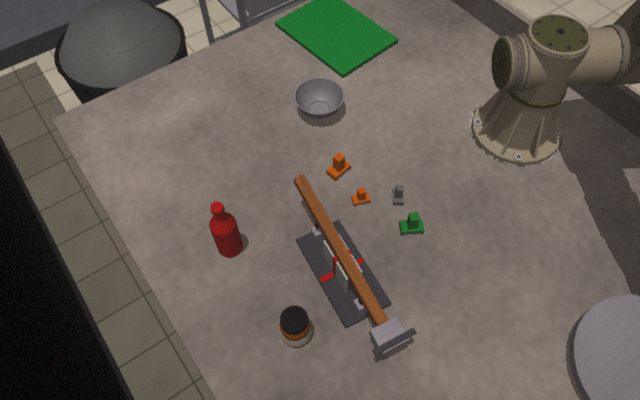

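View pics/side0.png

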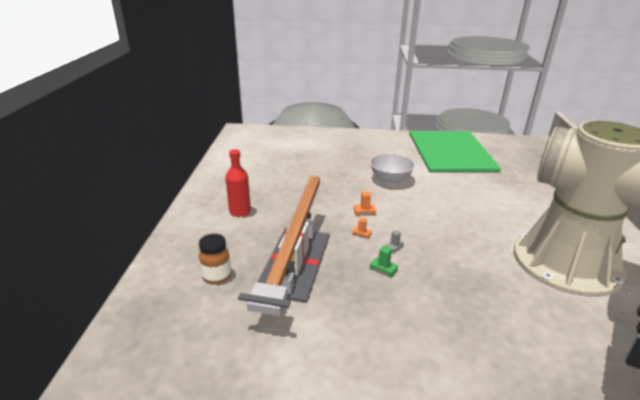

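The scene view shows the scraper, with its head at (390,335) and tail at (300,182). The stand's red stripes are at (327,278) and (360,261). The small orange saddle is at (361,197), and the larger look-alike is at (339,166). The side view agrees: small saddle at (362,229), head at (267,297).

Run:
```python
from h import *
for n in('scene','side'):
    z=np.load(n+'0.npz');im,P=z['im'],z['P'];hsv=cv2.cvtColor(im,cv2.COLOR_RGB2HSV).astype(int)
    H,S,V=hsv[...,0],hsv[...,1],hsv[...,2]; X,Y,Z=P[...,0],P[...,1],P[...,2]
    print(n)
    with np.errstate(invalid='ignore'):
        dom=(X>.2)&(X<.95)&(Y>-.6)&(Y<.6)&(Z<.25)
        for nm,m in (('orange',(H>=3)&(H<=14)&(S>150)&(V>70)&dom),('red',((H<3)|(H>176))&(S>150)&(V>90)&dom)):
            k,l,st,_=cv2.connectedComponentsWithStats(m.astype(np.uint8))
            for i in range(1,k):
                if st[i,4]<12: continue
                p=P[l==i]; print(nm,st[i],'med',np.nanmedian(p,0).round(4),'min',np.nanpercentile(p,2,0).round(3),'max',np.nanpercentile(p,98,0).round(3), 'V',int(np.median(V[l==i])),'H',np.median(H[l==i]),np.median(S[l==i]))
        # base plate points z ~0.01 dark, excluded bench
        m=(Z>.005)&(Z<.016)&(V<90)&(S<60)&dom
        k,l,st,_=cv2.connectedComponentsWithStats(m.astype(np.uint8))
        i=1+np.argmax(st[1:,4]);p=P[l==i];r=cv2.minAreaRect(p[:,:2].astype(np.float32)*1000);print('plate',st[i],r,np.median(p[:,2]))
    dd={}
```

```text
scene
orange [327 153  24  27 341] med [ 0.4496 -0.157   0.0196] min [ 0.417 -0.174  0.005] max [ 0.468 -0.146  0.06 ] V 146 H 11.0 206.0
orange [ 294  175   93  150 1869] med [0.5987 0.0559 0.0922] min [ 0.567 -0.13   0.076] max [0.626 0.206 0.112] V 130 H 13.0 166.0
orange [351 187  20  19 213] med [ 0.455  -0.0604  0.0144] min [ 0.433 -0.079  0.001] max [ 0.47  -0.048  0.046] V 155 H 12.0 212.0
orange [236 242   4  11  15] med [ 0.7519 -0.1139  0.0271] min [ 0.746 -0.116  0.012] max [ 0.756 -0.111  0.042] V 75 H 3.0 173.0
orange [280 323  30  18 160] med [0.7683 0.1329 0.0626] min [0.734 0.103 0.051] max [0.782 0.14  0.069] V 86 H 13.0 183.0
red [210 202  25  40 505] med [ 0.7666 -0.1278  0.1187] min [ 0.741 -0.149  0.087] max [ 0.786 -0.113  0.172] V 130 H 1.0 202.0
red [223 251   6   6  14] med [ 0.7817 -0.1216  0.0181] min [ 0.775 -0.125  0.01 ] max [ 0.785 -0.116  0.03 ] V 91 H 1.5 177.0
red [356 258   8   6  32] med [0.5527 0.0626 0.011 ] min [0.546 0.056 0.009] max [0.568 0.075 0.039] V 159 H 1.0 211.5
red [319 272  15  11  80] med [0.6346 0.0505 0.0111] min [0.619 0.044 0.0
[... 290 characters left out ...]
 max [ 0.468 -0.144  0.058] V 207 H 11.0 172.0
orange [353 219  17  18 150] med [ 0.4531 -0.0572  0.0152] min [ 0.436 -0.07   0.008] max [ 0.471 -0.047  0.045] V 211 H 11.0 171.5
orange [201 251  26  14 230] med [0.7488 0.1354 0.0632] min [0.73  0.118 0.054] max [0.775 0.142 0.072] V 154 H 13.0 157.0
red [ 226  150   24   66 1033] med [ 0.7576 -0.1166  0.0812] min [ 0.737 -0.134  0.009] max [ 0.781 -0.109  0.169] V 170 H 1.0 181.0
red [305 259  13   5  43] med [0.5623 0.0623 0.0112] min [0.549 0.054 0.008] max [0.575 0.069 0.014] V 221 H 1.0 174.0
plate [292 263  14  31  97] ((587.6856079101562, 115.32768249511719), (94.19189453125, 13.672598838806152), 78.5016860961914) 0.009863400316300064
```

Run:
```python
from h import *
z=np.load('scene0.npz');im,P=z['im'],z['P'];hsv=cv2.cvtColor(im,cv2.COLOR_RGB2HSV).astype(int)
H,S,V=hsv[...,0],hsv[...,1],hsv[...,2]; X,Y,Z=P[...,0],P[...,1],P[...,2]
with np.errstate(invalid='ignore'):
    box=(X>.5)&(X<.72)&(Y>-.1)&(Y<.2)
    m=box&(Z>.006)&(Z<.016)
    k,l,st,_=cv2.connectedComponentsWithStats(m.astype(np.uint8))
    pl=np.concatenate([P[l==i] for i in range(1,k) if st[i,4]>60])
    print('plate',cv2.minAreaRect(pl[:,:2].astype(np.float32)*1000),[list(st[i]) for i in range(1,k) if st[i,4]>60])
    w=(H>=3)&(H<=16)&(S>110)&(X>.5)&(X<.68)&(Y>-.2)&(Y<.25)&(Z>.06)&(Z<.13)
    p=P[w]
    # top surface
    A=np.c_[p[:,:2],np.ones(len(p))]
    q=p
    for _ in range(6):
        A=np.c_[q[:,1],np.ones(len(q))]; c=np.linalg.lstsq(A,q[:,2],rcond=None)[0]
        r=p[:,2]-c[0]*p[:,1]-c[1]; q=p[abs(r)<.005] if _<3 else p[abs(r)<.0025]
    print('handle z=',c,len(q),len(p)); rr=cv2.minAreaRect(q[:,:2].astype(np.float32)*1000);print('handle',rr, cv2.boxPoints(rr).round(1).tolist())
    h=(S<70)&(X>.5)&(X<.72)&(Y>.17)&(Y<.32)&(Z>.03)
    p=P[h];print('head',len(p),np.percentile(p,[1,50,99],axis=0).round(3).tolist(),cv2.minAreaRect(p[:,:2].astype(np.float32)*1000))
    b=h&(V<80);print('blade',b.sum(),cv2.minAreaRect(P[b][:,:2].astype(np.float32)*1000),np.median(P[b],0))
    # cheeks
    c=(S<70)&box&(Z>.06)&(Z<.085)&(V>100);p=P[c];print('cheeks',len(p),np.median(p,0),cv2.minAreaRect(p[:,:2].astype(np.float32)*1000))
    for n in('scene','side'):
        z=np.load(n+'0.npz');im,P=z['im'],z['P'];hsv=cv2.cvtColor(im,cv2.COLOR_RGB2HSV).astype(int)
        o=(hsv[...,0]<16)&(hsv[...,1]>120)&(abs(P[...,0]-.455)<.04)&(abs(P[...,1]+.06)<.035)
        p=P[o]; t=p[p[:,2]>.040];pp=p[(p[:,2]>.007)&(p[:,2]<.0155)]
        print(n,'saddle top',len(t),t.mean(0),cv2.minAreaRect(t[:,:2].astype(np.float32)*1000),'plate',len(pp),cv2.minAreaRect(pp[:,:2].astype(np.float32)*1000),np.histogram(p[:,2],bins=np.arange(0,.05,.004))[0])
        print(np.nanmax(p[:,2]))
```

```text
plate ((596.9984130859375, 55.91117858886719), (230.59823608398438, 110.78511047363281), 81.77653503417969) [[np.int32(332), np.int32(219), np.int32(60), np.int32(90), np.int32(837)], [np.int32(296), np.int32(232), np.int32(73), np.int32(96), np.int32(1984)]]
handle z= [-0.09988551  0.09815694] 1589 2221
handle ((594.5142822265625, 35.92668151855469), (356.78497314453125, 24.632535934448242), 81.76290130615234) [[556.7999877929688, -138.89999389648438], [581.0999755859375, -142.39999389648438], [632.2999877929688, 210.6999969482422], [607.9000244140625, 214.1999969482422]]
head 1037 [[0.583, 0.21, 0.055], [0.625, 0.241, 0.076], [0.668, 0.264, 0.082]] ((631.9833374023438, 228.88818359375), (86.1335220336914, 93.94317626953125), 13.980478286743164)
blade 345 ((632.2650756835938, 228.37603759765625), (85.58023834228516, 93.59979248046875), 13.45639705657959) [0.63252021 0.25418655 0.07834098]
cheeks 151 [0.61024773 0.06718426 0.0778747 ] ((604.4283447265625, 101.90846252441406), (192.0585174560547, 39.038082122802734), 81.38475799560547)
scene saddle top 42 [ 0.45133568 -0.06400802  0.04402021] ((450.9853820800781, -64.84805297851562), (16.568313598632812, 14.869166374206543), 74.11490631103516) plate 103 ((450.5909729003906, -64.06240844726562), (25.329252243041992, 41.42402267456055), 70.53514862060547) [12 12 50 54 10  9  7  8 13  7 21 19]
0.04893654711231743
side saddle top 27 [ 0.45330695 -0.06104899  0.04341505] ((452.57891845703125, -62.68714904785156), (14.475481033325195, 13.661358833312988), 74.5939712524414) plate 92 ((452.9490051269531, -62.51215362548828), (25.635393142700195, 40.5043830871582), 66.40528106689453) [ 5  8 52 36 13  8 10 11 11 10 19  8]
0.045986892425190384
```

```bash
cat >> h.py <<'E'
RG=np.array([.597,.056,.07]); A=np.radians(81.77); U=np.array([np.cos(A),np.sin(A),0]); W=np.array([np.sin(A),-np.cos(A),0])
def target(s,w,z): return RG*[1,1,0]+s*U+w*W+np.array([0,0,z])
def rel(p,yang=-8.23):
    st=env.get_state(); T=rot(st['orientation']); a=np.radians(yang)
    y=np.array([np.cos(a),np.sin(a),0]); zt=np.array([0,0,-1.]); G=np.c_[np.cross(y,zt),y,zt]
    print('clk',round(st['clock'],2),'turn',R.from_matrix(T.T@G).as_rotvec(degrees=True).round(2),'cm',(T.T@(p-st['tcp_pos'])*100).round(2))
def tilt():
    im,d,P=cloud('scene'); hsv=cv2.cvtColor(im,cv2.COLOR_RGB2HSV).astype(int)
    H,S=hsv[...,0],hsv[...,1]; Q=P-RG; s=Q@U; w=Q@W
    with np.errstate(invalid='ignore'): m=(H>=3)&(H<=16)&(S>110)&(abs(w)<.02)&(P[...,2]>.06)&(P[...,2]<.13)
    p=P[m]; s=s[m]; w=w[m]; k=np.ones(len(p),bool)
    for t in(.01,.006,.004,.003,.003):
        c=np.polyfit(s[k],p[k,2],1); k=abs(p[:,2]-np.polyval(c,s))<t
    print('clk',round(env.get_state()['clock'],2),'slope',c[0].round(4),'z0',c[1].round(4),'tail s',np.percentile(s[k],1).round(4),'front s',np.percentile(s[k],99).round(4),'w',np.percentile(w[k],[1,50,99]).round(4),len(s[k]))
E
python3 - <<'E'
from h import *
rel(target(.25,0,.2)); rel(target(.25,0,.055)); tilt()
z=np.load('scene0.npz');P=z['P']
for u,v in((414,216),(411,228),(399,188),(398,199)): print(P[v,u])
E
```

```text
clk 0.1 turn [-9.000e-02  5.000e-02  7.624e+01] cm [-47.32  -5.62   3.05]
clk 0.1 turn [-9.000e-02  5.000e-02  7.624e+01] cm [-47.32  -5.6   17.55]
clk 0.15 slope -0.0983 z0 0.0926 tail s -0.1929 front s 0.1555 w [-0.0108  0.0008  0.0121] 1721
[0.40672955 0.06360025 0.05620823]
[0.41345454 0.0690827  0.01839883]
[ 0.37848757 -0.01756666  0.04380584]
[ 0.38188157 -0.01103752  0.00895094]
```

>>> {"method": "carry_out", "body": {
  "steps": [
    [[0,0,76.2],[-47.3,-5.6,3],255],
    [[0,0,76.2],[-47.3,-5.6,3],255],
    [[0,0,76.2],[-47.3,-5.6,3],255],
    [[0,0,76.2],[-47.3,-5.6,3],255],
    [[0,0,76.2],[-47.3,-5.6,3],255],
    [[0,0,76.2],[-47.3,-5.6,3],255],
    [[0,0,76.2],[-47.3,-5.6,3],255],
    [[0,0,76.2],[-47.3,-5.6,3],255]
  ],
  "force": 40
}}

```text
clock: 1.15
tcp_pos: [0.6352, 0.3019, 0.2001]
orientation: [-0.0, 0.757, 0.653, -0.0]
wrist_force: [0.1, 0.9, 0.6]
finger_gap: 0.0002
grip_force: 0.0
```

Run:
```python
from h import *
rel(target(.25,0,.058)); tilt()
```

```text
clk 1.15 turn [-0.04  0.03 -0.2 ] cm [ 0.12 -0.25 14.21]
clk 1.2 slope -0.0987 z0 0.0925 tail s -0.1947 front s 0.1563 w [-0.0108  0.001   0.0122] 1706
```

>>> {"method": "carry_out", "body": {
  "steps": [
    [[0,0,0],[0,-0.2,6],255],
    [[0,0,0],[0,-0.2,12],255],
    [[0,0,0],[0,-0.2,14.2],255],
    [[0,0,0],[-0.8,-0.2,14.2],255],
    [[0,0,0],[-1.4,-0.2,14.2],255],
    [[0,0,0],[-1.8,-0.2,14.2],255],
    [[0,0,0],[-2.1,-0.2,14.2],255],
    [[0,0,0],[-2.4,-0.2,14.2],255]
  ]
}}

```text
clock: 2.2
tcp_pos: [0.628, 0.2806, 0.0602]
orientation: [0.0, 0.756, 0.655, 0.001]
wrist_force: [0.1, -0.7, 0.4]
finger_gap: 0.0
grip_force: 0.0
```

Run:
```python
from h import *
rel(target(.2,0,.058)); tilt(); print(env.get_state()['wrist_force'])
```

```text
clk 2.2 turn [ 0.07 -0.04  0.04] cm [-2.67  0.15  0.22]
clk 2.25 slope -0.0991 z0 0.0926 tail s -0.1938 front s 0.1553 w [-0.0109  0.0009  0.012 ] 1709
[ 0.69117045 -0.24915116 -0.73590394]
```

>>> {"method": "carry_out", "body": {
  "steps": [
    [[0,0,0],[-0.3,0,0.2],255],
    [[0,0,0],[-0.6,0,0.2],255],
    [[0,0,0],[-1.1,0,0.2],255],
    [[0,0,0],[-1.9,0,0],255],
    [[0,0,0],[-2.8,0,0],255],
    [[0,0,0],[-3.6,0,-0.2],255],
    [[0,0,0],[-4.0,0,-0.2],255],
    [[0,0,0],[-3.0,0,-0.2],255]
  ]
}}

```text
clock: 3.25
tcp_pos: [0.6233, 0.2497, 0.0615]
orientation: [0.0, 0.756, 0.654, -0.001]
wrist_force: [-0.1, 0.8, -0.2]
finger_gap: 0.0002
grip_force: 0.0
```

Run:
```python
from h import *
tilt(); rel(target(.2,0,.058))
```

```text
clk 3.3 slope -0.0966 z0 0.0924 tail s -0.2271 front s 0.1218 w [-0.0098  0.0018  0.0132] 1638
clk 3.3 turn [ 0.03 -0.    0.02] cm [0.25 0.17 0.35]
```

>>> {"method": "carry_out", "body": {
  "steps": [
    [[0,0,0],[-0.5,0,0],255],
    [[0,0,0],[-0.9,0,0],255],
    [[0,0,0],[-1.2,0,0],255],
    [[0,0,0],[-1.5,0,0],255],
    [[0,0,0],[-1.8,0,0],255],
    [[0,0,0],[-0.8,0,0],255],
    [[0,0,0],[-0.8,0,0],255],
    [[0,0,0],[-0.8,0,0],255]
  ]
}}

```text
clock: 4.3
tcp_pos: [0.6219, 0.2429, 0.061]
orientation: [0.0, 0.756, 0.655, -0.0]
wrist_force: [-0.4, 0.3, -0.7]
finger_gap: 0.0
grip_force: 0.0
```

Run:
```python
from h import *
tilt(); rel(target(.2,0,.058))
```

```text
clk 4.35 slope -0.0966 z0 0.0925 tail s -0.2351 front s 0.1155 w [-0.0099  0.0018  0.0133] 1637
clk 4.35 turn [-0.02  0.04  0.04] cm [1.15 0.21 0.3 ]
```

>>> {"method": "carry_out", "body": {
  "steps": [
    [[0,0,0],[-0.5,0,0],255],
    [[0,0,0],[-0.9,0,0],255],
    [[0,0,0],[-1.2,0,0],255],
    [[0,0,0],[-1.5,0,0],255],
    [[0,0,0],[-1.8,0,0],255],
    [[0,0,0],[-0.8,0,0],255],
    [[0,0,0],[-0.8,0,0],255],
    [[0,0,0],[-0.8,0,0],255]
  ]
}}

```text
clock: 5.35
tcp_pos: [0.6207, 0.235, 0.061]
orientation: [0.0, 0.756, 0.655, -0.001]
wrist_force: [-0.7, 0.5, -0.2]
finger_gap: 0.0002
grip_force: 0.0
```

Run:
```python
from h import *
tilt(); rel(target(.2,0,.058))
```

```text
clk 5.4 slope -0.0968 z0 0.0924 tail s -0.2415 front s 0.1063 w [-0.0094  0.0022  0.0136] 1614
clk 5.4 turn [-0.03  0.04  0.04] cm [1.95 0.21 0.3 ]
```

>>> {"method": "carry_out", "body": {
  "steps": [
    [[0,0,0],[-0.5,0,0],255],
    [[0,0,0],[-0.9,0,0],255],
    [[0,0,0],[-1.2,0,0],255],
    [[0,0,0],[-1.5,0,0],255],
    [[0,0,0],[-1.8,0,0],255],
    [[0,0,0],[-0.8,0,0],255],
    [[0,0,0],[-0.8,0,0],255],
    [[0,0,0],[-0.8,0,0],255]
  ]
}}

```text
clock: 6.4
tcp_pos: [0.6196, 0.227, 0.061]
orientation: [0.0, 0.756, 0.655, -0.0]
wrist_force: [0.5, 0.5, -0.5]
finger_gap: 0.0002
grip_force: 0.0
```

Run:
```python
from h import *
tilt(); rel(target(.2,0,.058))
```

```text
clk 6.45 slope -0.0962 z0 0.0925 tail s -0.2499 front s 0.0993 w [-0.0092  0.0027  0.0138] 1622
clk 6.45 turn [-0.03  0.04  0.04] cm [2.75 0.21 0.3 ]
```

>>> {"method": "carry_out", "body": {
  "steps": [
    [[0,0,0],[-0.5,0,0],255],
    [[0,0,0],[-0.9,0,0],255],
    [[0,0,0],[-1.2,0,0],255],
    [[0,0,0],[-1.5,0,0],255],
    [[0,0,0],[-1.8,0,0],255],
    [[0,0,0],[-0.8,0,0],255],
    [[0,0,0],[-0.8,0,0],255],
    [[0,0,0],[-0.8,0,0],255]
  ]
}}

```text
clock: 7.45
tcp_pos: [0.6185, 0.2191, 0.061]
orientation: [0.0, 0.756, 0.655, -0.001]
wrist_force: [-0.4, -0.5, -0.0]
finger_gap: -0.0001
grip_force: 0.0
```

Run:
```python
from h import *
tilt(); rel(target(.2,0,.058))
```

```text
clk 7.5 slope -0.0963 z0 0.0923 tail s -0.2583 front s 0.0909 w [-0.0089  0.0028  0.0141] 1575
clk 7.5 turn [-0.03  0.04  0.04] cm [3.55 0.21 0.3 ]
```

>>> {"method": "carry_out", "body": {
  "steps": [
    [[0,0,0],[-0.5,0,0],255],
    [[0,0,0],[-0.9,0,0],255],
    [[0,0,0],[-1.2,0,0],255],
    [[0,0,0],[-1.5,0,0],255],
    [[0,0,0],[-1.8,0,0],255],
    [[0,0,0],[-0.8,0,0],255],
    [[0,0,0],[-0.8,0,0],255],
    [[0,0,0],[-0.8,0,0],255]
  ]
}}

```text
clock: 8.5
tcp_pos: [0.6173, 0.2112, 0.061]
orientation: [0.0, 0.756, 0.655, -0.0]
wrist_force: [0.1, 0.7, 0.3]
finger_gap: -0.0001
grip_force: 0.0
```

Run:
```python
from h import *
tilt(); rel(target(.2,0,.058))
```

```text
clk 8.55 slope -0.0952 z0 0.0924 tail s -0.2657 front s 0.0836 w [-0.0089  0.0028  0.0141] 1592
clk 8.55 turn [-0.03  0.04  0.04] cm [4.35 0.21 0.3 ]
```

>>> {"method": "carry_out", "body": {
  "steps": [
    [[0,0,0],[-0.5,0,0],255],
    [[0,0,0],[-0.9,0,0],255],
    [[0,0,0],[-1.2,0,0],255],
    [[0,0,0],[-1.5,0,0],255],
    [[0,0,0],[-1.8,0,0],255],
    [[0,0,0],[-0.8,0,0],255],
    [[0,0,0],[-0.8,0,0],255],
    [[0,0,0],[-0.8,0,0],255]
  ]
}}

```text
clock: 9.55
tcp_pos: [0.6162, 0.2033, 0.061]
orientation: [0.0, 0.756, 0.655, -0.0]
wrist_force: [-0.4, -0.0, 0.3]
finger_gap: 0.0
grip_force: 0.0
```

Run:
```python
from h import *
tilt(); rel(target(.2,0,.058))
```

```text
clk 9.6 slope -0.0066 z0 0.092 tail s -0.2767 front s 0.0736 w [-0.0088  0.003   0.0142] 1488
clk 9.6 turn [-0.02  0.04  0.04] cm [5.15 0.21 0.3 ]
```

>>> {"method": "carry_out", "body": {
  "steps": [
    [[0,0,0],[0.5,0,0],255],
    [[0,0,0],[0.5,0,0],255],
    [[0,0,0],[0.5,0,0],255],
    [[0,0,0],[0.5,0,0],255],
    [[0,0,0],[0.5,0,0],255],
    [[0,0,0],[0.5,0,0],255],
    [[0,0,0],[0.5,0,0],255],
    [[0,0,0],[0.5,0,0],255]
  ]
}}

```text
clock: 10.6
tcp_pos: [0.6172, 0.2084, 0.0613]
orientation: [-0.0, 0.756, 0.655, 0.0]
wrist_force: [-0.6, 0.6, -0.8]
finger_gap: 0.0001
grip_force: 0.0
```

Run:
```python
from h import *
tilt()
```

```text
clk 10.65 slope -0.0016 z0 0.0921 tail s -0.2767 front s 0.0733 w [-0.0089  0.0027  0.014 ] 1495
```

>>> {"method": "carry_out", "body": {
  "steps": [
    [[0,0,0],[-0.6,0,-0.8],255],
    [[0,0,0],[-1.1,0,-0.8],255],
    [[0,0,0],[-1.4,0,-0.8],255],
    [[0,0,0],[-1.6,0,-0.8],255],
    [[0,0,0],[-1.8,0,-0.8],255],
    [[0,0,0],[-1.0,0,-0.8],255],
    [[0,0,0],[0,0,-0.8],255],
    [[0,0,0],[0,0,-0.8],255]
  ]
}}

```text
clock: 11.65
tcp_pos: [0.6172, 0.2094, 0.0691]
orientation: [0.0, 0.755, 0.655, -0.0]
wrist_force: [-0.4, -0.5, 0.1]
finger_gap: 0.0002
grip_force: 0.0
```

Run:
```python
from h import *
tilt()
```

```text
clk 11.7 slope -0.0013 z0 0.092 tail s -0.2788 front s 0.0726 w [-0.0087  0.003   0.014 ] 1471
```

Run:
```python
from h import *
rel(np.array([.452,-.0635,.15]),-19)
```

```text
clk 11.7 turn [-0.    0.02 10.87] cm [-29.32 -12.49  -8.08]
```

>>> {"method": "carry_out", "body": {
  "steps": [
    [[0,0,0],[1,0,-6],255],
    [[0,0,0],[0,0,-12],255],
    [[0,0,5],[-5,-2.1,-12],255],
    [[0,0,10.9],[-10.7,-4.5,-12],128],
    [[0,0,10.9],[-16.4,-7,-12],0],
    [[0,0,10.9],[-22,-9.5,-12],0],
    [[0,0,10.9],[-27,-11.6,-12],0],
    [[0,0,10.9],[-29.3,-12.5,-8.1],0]
  ]
}}

```text
clock: 12.7
tcp_pos: [0.4526, -0.0665, 0.1526]
orientation: [0.003, 0.815, 0.579, 0.002]
wrist_force: [1.6, 0.0, -1.4]
finger_gap: 0.0856
grip_force: 0.0
```

Run:
```python
from h import *
tilt(); im,d=env.read_camera('wrist'); save('wrist1.png',im); print(env.get_calibration('wrist'))
im,d,P=cloud('side'); save('side1.png',im); np.savez('side1.npz',im=im,P=P)
im,d,P=cloud('scene'); np.savez('scene1.npz',im=im,P=P)
rel(np.array([.452,-.0635,.012]),-19)
```

```text
clk 12.75 slope -0.0 z0 0.0921 tail s -0.2785 front s 0.0724 w [-0.0087  0.0028  0.014 ] 1481
{'fx': 309.70691628693146, 'fy': 309.70691628693146, 'cx': 313.46461815553846, 'cy': 198.62503488185007, 'origin': array([0.47259363, 0.00216131, 0.29077948]), 'orientation': array([ 0.97610599, -0.13941286,  0.02644326, -0.16456578])}
clk 12.9 turn [-0.06 -0.02 -0.16] cm [ 0.05  0.07 13.84]
```

View pics/wrist1.png

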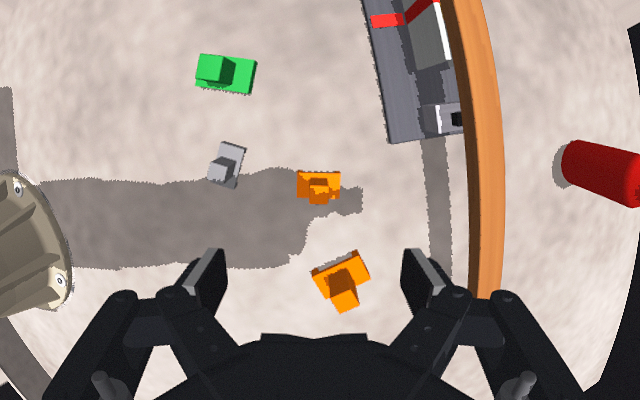

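The wrist view shows the small orange saddle at (318,186), square to the gripper. The larger look-alike is at (342,283). I'll check the saddle's position by casting a ray.

```bash
cat >> h.py <<'E'
def fish(c,uv,z):
    uv=np.atleast_2d(uv).astype(float); e=(uv-[c['cx'],c['cy']])/c['fx']; r=np.linalg.norm(e,axis=1,keepdims=True)
    dv=np.c_[np.sin(r)*e[:,:1]/r,-np.sin(r)*e[:,1:]/r,-np.cos(r)]@rot(c['orientation']).T; o=np.array(c['origin'])
    return o+dv*((z-o[2])/dv[:,2])[:,None]
E
python3 - <<'E'
from h import *
c=env.get_calibration('wrist'); im=cv2.imread('pics/wrist1.png'); hsv=cv2.cvtColor(im,cv2.COLOR_BGR2HSV)
m=((hsv[...,0]<18)&(hsv[...,0]>3)&(hsv[...,1]>170)).astype(np.uint8); m[:,380:]=0; m[225:]=0
bright=m*(hsv[...,2]>200)
for nm,mm,z in(('all@plate',m,.012),('bright@plate',bright,.012)):
    v,u=np.nonzero(mm); p=fish(c,np.c_[u,v],z)[:,:2]*1000; r=cv2.minAreaRect(p.astype(np.float32)); print(nm,len(u),(u.min(),u.max(),v.min(),v.max()),r)
for n in('side1','scene1'):
    z=np.load(n+'.npz');im,P=z['im'],z['P'];hsv=cv2.cvtColor(im,cv2.COLOR_RGB2HSV).astype(int)
    o=(hsv[...,0]<16)&(hsv[...,1]>120)&(abs(P[...,0]-.455)<.04)&(abs(P[...,1]+.06)<.035)&(P[...,2]<.05)
    print(n,o.sum())
# ridge from scene1: stand red stripes and cheeks
z=np.load('scene1.npz');im,P=z['im'],z['P'];hsv=cv2.cvtColor(im,cv2.COLOR_RGB2HSV).astype(int);Q=P-RG;s=Q@U;w=Q@W
m=((hsv[...,0]<3)|(hsv[...,0]>176))&(hsv[...,1]>150)&(abs(s)<.05)&(abs(w)<.06)
for lo,hi in((-.06,-.02),(.02,.06)):
    k=m&(w>lo)&(w<hi); 
    if k.sum(): print('stripe',k.sum(),s[k].mean(),np.percentile(s[k],[2,98]),np.median(P[k][:,2]))
k=(hsv[...,1]<70)&(P[...,2]>.074)&(P[...,2]<.082)&(abs(s)<.07)&(abs(w)<.03); print('cheek',k.sum(),np.percentile(s[k],[1,50,99]),np.percentile(w[k],[1,50,99]))
E
```

```text
all@plate 877 (np.int64(297), np.int64(340), np.int64(171), np.int64(203)) ((456.2230529785156, -65.29192352294922), (31.04741859436035, 40.32661056518555), 70.96611785888672)
bright@plate 181 (np.int64(297), np.int64(340), np.int64(172), np.int64(203)) ((455.85333251953125, -66.0255126953125), (29.84493637084961, 39.95553207397461), 69.53498840332031)
side1 194
scene1 228
stripe 32 -0.00019968377056119513 [-0.00627057  0.00509188] 0.011154146247999597
stripe 82 -0.0001013493366388434 [-0.00645894  0.00576673] 0.011248969822154842
cheek 194 [-0.04914507  0.00834348  0.04915473] [-0.01937777  0.01436516  0.01951051]
```

>>> {"method": "carry_out", "body": {
  "steps": [
    [[0,0,0],[0,0.2,4],0],
    [[0,0,0],[0,0.2,8],0],
    [[0,0,0],[0,0.2,12],0],
    [[0,0,0],[0,0.2,13.6],0],
    [[0,0,0],[0,0.2,13.6],255],
    [[0,0,0],[0,0.2,13.6],255],
    [[0,0,0],[0,0.2,13.6],255],
    [[0,0,0],[0,0.2,13.6],255]
  ],
  "force": 25
}}

```text
clock: 13.9
tcp_pos: [0.4544, -0.0646, 0.0153]
orientation: [0.001, 0.815, 0.58, 0.001]
wrist_force: [-0.5, 0.3, 4.2]
finger_gap: 0.0158
grip_force: 28.0
```

>>> {"method": "carry_out", "body": {
  "steps": [
    [[0,0,0],[0,0,-1],255],
    [[0,0,0],[0,0,-4],255],
    [[0,0,0],[0,0,-8],255],
    [[0,0,0],[0,0,-12],255],
    [[0,0,0],[0,0,-15],255],
    [[0,0,0],[0,0,-15],255],
    [[0,0,0],[0,0,-15],255],
    [[0,0,0],[0,0,-15],255]
  ]
}}

```text
clock: 14.9
tcp_pos: [0.4526, -0.0641, 0.1632]
orientation: [-0.001, 0.815, 0.58, -0.001]
wrist_force: [-0.0, 0.5, -0.5]
finger_gap: 0.0154
grip_force: 27.5
```

```bash
cat > sad.py <<'E'
from h import *
st=env.get_state(); t=np.array(st['tcp_pos']); T=rot(st['orientation']); print('tcp',t.round(4),st['finger_gap'])
for n in('scene','side'):
    im,d,P=cloud(n); save(n+'_%d.png'%(st['clock']*10),im); hsv=cv2.cvtColor(im,cv2.COLOR_RGB2HSV).astype(int)
    L=(P-t)@T   # tool coords
    m=(hsv[...,0]<16)&(hsv[...,0]>3)&(hsv[...,1]>120)&(np.abs(L)<.04).all(-1)
    p=L[m]*1000; 
    if len(p)<5: print(n,'none');continue
    b=p[:,2]; print(n,len(p),'tool mm pct2/50/98',np.percentile(p,[2,50,98],axis=0).round(1).tolist())
    k=abs(b-np.median(b))<6
E
python3 sad.py; python3 -c "
from h import *
tilt(); rel(target(0,0.0025,.16))"
```

```text
tcp [ 0.4526 -0.0641  0.1632] 0.015407668725518272
scene 184 tool mm pct2/50/98 [[-7.4, -19.8, -32.3], [6.2, -0.4, -0.6], [11.4, 19.0, 13.0]]
side 168 tool mm pct2/50/98 [[-7.6, -18.9, -29.4], [7.4, 0.8, -1.7], [12.6, 18.6, 11.1]]
clk 15.05 slope -0.0012 z0 0.0919 tail s -0.2784 front s 0.0721 w [-0.0087  0.0028  0.014 ] 1475
clk 15.05 turn [-1.100e-01 -1.000e-02 -1.086e+01] cm [16.12  9.93  0.32]
```

Run:
```python
from h import *
for n in('scene','side'):
    im,d,P=cloud(n); hsv=cv2.cvtColor(im,cv2.COLOR_RGB2HSV).astype(int);Q=P-RG;s=Q@U;w=Q@W
    m=(hsv[...,0]>=3)&(hsv[...,0]<=17)&(hsv[...,1]>90)&(abs(P[...,2]-.092)<.004)&(abs(w)<.03)
    for a in np.arange(-.26,.08,.04):
        k=m&(s>a)&(s<a+.04)
        if k.sum()>20: print(n,a.round(2),k.sum(),np.percentile(w[k]*1000,[1,50,99]).round(1),np.median(P[k][:,2]).round(4))
    k=(hsv[...,1]<70)&(P[...,2]>.074)&(P[...,2]<.082)&(abs(s)<.05)&(abs(w)<.03)
    for sg in(-1,1):
        q=w[k&(w*sg>0)]*1000; print('cheek',len(q),np.percentile(q,[2,50,98]).round(1))
```

```text
scene -0.26 147 [-9.   2.9 13.8] 0.0924
scene -0.22 165 [-8.9  2.3 13.8] 0.0923
scene -0.18 167 [-9.1  2.7 13.9] 0.092
scene -0.14 176 [-9.1  2.5 14.2] 0.092
scene -0.1 186 [-9.2  2.9 14. ] 0.0919
scene -0.06 195 [-9.1  2.6 13.8] 0.092
scene -0.02 210 [-8.8  2.7 14. ] 0.092
scene 0.02 215 [-8.9  2.4 14. ] 0.0917
scene 0.06 90 [-8.5  2.  13.8] 0.0923
cheek 96 [-19.  -16.4 -13.8]
cheek 96 [14.6 17.1 19.5]
side -0.26 69 [-8.   2.3 14.6] 0.0918
side -0.22 76 [-7.7  3.4 14.5] 0.0919
side -0.18 81 [-7.9  3.3 14.6] 0.092
side -0.14 94 [-7.8  2.9 14.5] 0.0922
side -0.1 100 [-7.9  2.6 13.8] 0.0919
side -0.06 118 [-8.2  2.5 14.2] 0.092
side -0.02 130 [-7.5  2.9 15.1] 0.0919
side 0.02 147 [-8.2  3.  15.9] 0.0918
side 0.06 56 [-7.2  3.5 15.7] 0.0915
cheek 75 [-17.  -14.7  -7.7]Traceback (most recent call last):
  File "<stdin>", line 10, in <module>
    return _quantile_unchecked(
        a, q, axis, out, overwrite_input, method, keepdims, weights)
    return _ureduce(a,
                    func=_quantile_ureduce_func,
    ...<5 lines>...
                    overwrite_input=overwrite_input,
                    method=method)
    r = func(a, **kwargs)
    result = _quantile(arr,
                       quantiles=q,
    ...<2 lines>...
                       out=out,
                       weights=wgt)
    slices_having_nans = np.isnan(arr[-1, ...])
                                  ~~~^^^^^^^^^
IndexError: index -1 is out of bounds for axis 0 with size 0
```

>>> {"method": "carry_out", "body": {
  "steps": [
    [[0,0,-5],[4,2.5,0],255],
    [[0,0,-10.9],[8,5,0],255],
    [[0,0,-10.9],[12,7.5,0],255],
    [[0,0,-10.9],[15,9.3,0],255],
    [[0,0,-10.9],[16.1,9.9,1],255],
    [[0,0,-10.9],[16.1,9.9,3],255],
    [[0,0,-10.9],[16.1,9.9,3.9],255],
    [[0,0,-10.9],[16.1,9.9,3.9],255]
  ]
}}

```text
clock: 16.15
tcp_pos: [0.5985, 0.0549, 0.1243]
orientation: [-0.001, 0.756, 0.655, -0.001]
wrist_force: [0.1, -0.7, -0.8]
finger_gap: 0.0161
grip_force: 27.5
```

```bash
cat >> sad.py <<'E'
for n in('scene','side'):
    im,d,P=cloud(n); hsv=cv2.cvtColor(im,cv2.COLOR_RGB2HSV).astype(int);Q=P-RG;s=Q@U*1000;w=Q@W*1000;Z=(P[...,2]-t[2])*1000
    m=(hsv[...,0]<16)&(hsv[...,0]>3)&(hsv[...,1]>120)&(abs(s)<25)&(abs(w)<32)&(Z>-16)&(Z<40)
    print(n,'swz all',[np.percentile(q[m],[1,50,99]).round(1).tolist() for q in(s,w,Z)])
    k=m&(abs(Z+6)<5); r=cv2.minAreaRect(np.c_[s[k],w[k]].astype(np.float32)); print('plate',k.sum(),r)
rel(target(0,.0025,.0993)); tilt()
E
python3 sad.py; ls pics
```

```text
tcp [0.5985 0.0549 0.1243] 0.01606637369235677
scene 384 tool mm pct2/50/98 [[-7.0, -17.9, -30.0], [10.0, 1.1, 30.3], [39.2, 18.8, 37.4]]
side 421 tool mm pct2/50/98 [[-23.3, -18.3, -29.9], [7.7, 0.3, 10.1], [36.5, 17.5, 37.9]]
scene swz all [[-10.9, 5.8, 10.7], [-17.9, 2.4, 22.5], [-13.3, -0.0, 32.3]]
plate 65 ((6.057602882385254, 6.479534149169922), (20.51785659790039, 45.336395263671875), 29.686420440673828)
side swz all [[-9.4, 6.5, 12.3], [-17.1, 3.1, 21.6], [-11.6, 2.0, 31.1]]
plate 75 ((1.9589405059814453, 3.2744598388671875), (39.181419372558594, 21.506061553955078), 87.96491241455078)
clk 16.35 turn [ 0.09 -0.01  0.01] cm [ 0.05 -0.09  2.69]
clk 16.4 slope -0.0007 z0 0.0921 tail s -0.2797 front s 0.0731 w [-0.0088  0.003   0.014 ] 1103
scene0.png
scene_149.png
scene_161.png
side0.png
side1.png
side_149.png
side_161.png
wrist1.png
```

>>> {"method": "carry_out", "body": {
  "steps": [
    [[0,0,0],[0,0.03,0.5],255],
    [[0,0,0],[0,0.03,1],255],
    [[0,0,0],[0,0.03,1.3],255],
    [[0,0,0],[0,0.03,1.6],255],
    [[0,0,0],[0,0.03,1.9],255],
    [[0,0,0],[0,0.03,2.2],255],
    [[0,0,0],[0,0.03,2.4],255],
    [[0,0,0],[0,0.03,2.5],255]
  ]
}}

```text
clock: 17.4
tcp_pos: [0.6, 0.0553, 0.1001]
orientation: [-0.0, 0.756, 0.655, -0.0]
wrist_force: [0.3, 1.2, -1.2]
finger_gap: 0.0157
grip_force: 27.5
```

```bash
python3 sad.py; python3 -c "
import cv2,glob
a=cv2.imread(sorted(glob.glob('pics/side_1[7-9]*.png'))[-1])[170:310,220:380];b=cv2.imread(sorted(glob.glob('pics/scene_1[7-9]*.png'))[-1])[180:320,270:430]
cv2.imwrite('pics/c1.png',cv2.resize(cv2.hconcat([a,b]),None,fx=2.5,fy=2.5,interpolation=cv2.INTER_CUBIC))"
```

```text
tcp [0.6    0.0553 0.1001] 0.015667275971575318
scene 343 tool mm pct2/50/98 [[-8.1, -18.2, -30.4], [11.1, 1.0, 6.8], [38.3, 18.7, 23.9]]
side 339 tool mm pct2/50/98 [[-4.8, -18.6, -29.3], [9.8, -0.0, 5.1], [38.0, 16.9, 20.7]]
scene swz all [[-10.2, 9.1, 24.1], [-16.4, 2.9, 21.8], [-14.7, -4.7, 32.2]]
plate 152 ((10.964439392089844, 6.821727752685547), (29.050655364990234, 42.26707458496094), 22.103120803833008)
side swz all [[-7.1, 8.0, 24.2], [-15.9, 4.0, 22.1], [-14.8, -3.3, 29.8]]
plate 144 ((10.21673583984375, -1.0255146026611328), (42.89067459106445, 28.5505428314209), 65.45340728759766)
clk 17.6 turn [ 0.01 -0.01  0.04] cm [ 0.02 -0.07  0.11]
clk 17.65 slope -0.0012 z0 0.0921 tail s -0.2797 front s 0.0729 w [-0.0089  0.0034  0.0143] 1090
```

View pics/c1.png

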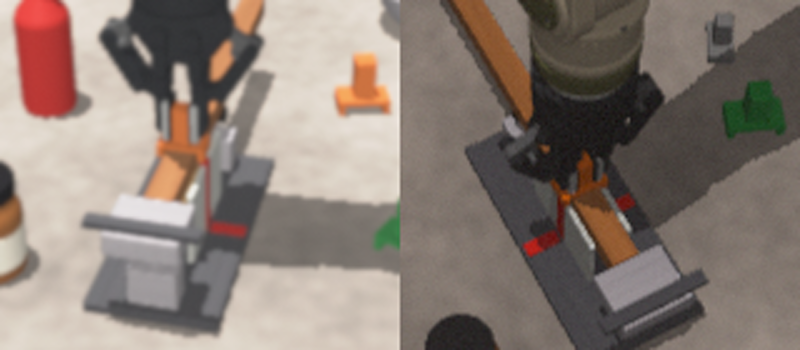

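The crops show the saddle's legs straddling the handle in line with the red stripes. I'll lower the last 2 mm and release.

>>> {"method": "carry_out", "body": {
  "steps": [
    [[0,0,0],[0,0,0.1],255],
    [[0,0,0],[0,0,0.2],255],
    [[0,0,0],[0,0,0.2],190],
    [[0,0,0],[0,0,0.2],150],
    [[0,0,0],[0,0,0.2],110],
    [[0,0,0],[0,0,0.2],100],
    [[0,0,0],[0,0,-1.5],100],
    [[0,0,0],[0,0,-5],100]
  ]
}}

```text
clock: 18.65
tcp_pos: [0.599, 0.0553, 0.1503]
orientation: [-0.001, 0.756, 0.655, -0.001]
wrist_force: [0.7, 0.1, 0.3]
finger_gap: 0.0524
grip_force: 0.0
```

>>> {"method": "carry_out", "body": {
  "steps": [
    [[0,0,0],[0,0,-5],100],
    [[0,0,0],[-3,-4,-7],100],
    [[0,0,0],[-6,-8,-7],100],
    [[0,0,0],[-9,-12,-7],100],
    [[0,0,0],[-10,-16,-7],100],
    [[0,0,0],[-10,-16,-7],100],
    [[0,0,0],[-10,-16,-7],100],
    [[0,0,0],[-10,-16,-7],100]
  ]
}}

```text
clock: 19.65
tcp_pos: [0.4288, -0.0209, 0.2208]
orientation: [0.001, 0.756, 0.655, 0.0]
wrist_force: [-0.2, 0.4, -0.6]
finger_gap: 0.0518
grip_force: 0.0
```

```bash
cat > fin.py <<'E'
from h import *
tilt()
for n in('scene','side'):
    im,d,P=cloud(n); save(n+'_f%d.png'%(env.get_state()['clock']*10),im); hsv=cv2.cvtColor(im,cv2.COLOR_RGB2HSV).astype(int);Q=P-RG;s=Q@U*1000;w=Q@W*1000;Z=P[...,2]*1000
    m=(hsv[...,0]<16)&(hsv[...,0]>3)&(hsv[...,1]>120)&(abs(s)<25)&(abs(w)<32)
    k=m&(Z>122); print(n,'top',k.sum(),cv2.minAreaRect(np.c_[s[k],w[k]].astype(np.float32)),np.median(Z[k]),Z[k].max())
tilt()
E
python3 fin.py; ls pics/*_f*
```

```text
clk 19.7 slope 0.0005 z0 0.0922 tail s -0.2787 front s 0.0717 w [-0.0095  0.0033  0.0144] 1382
scene top 67 ((-0.9504523277282715, 2.511180877685547), (15.783780097961426, 17.8955020904541), 88.0527114868164) 128.05218291929654 131.06342637260983
side top 47 ((1.135758399963379, 3.49884033203125), (14.94014835357666, 17.042583465576172), 86.25459289550781) 127.07331569667535 129.31283807405634
clk 19.85 slope -0.0005 z0 0.0921 tail s -0.2789 front s 0.0721 w [-0.0094  0.003   0.0143] 1358
pics/scene_f197.png
pics/side_f198.png
```

>>> {"method": "carry_out", "body": {
  "steps": [
    [[0,0,0],[0,0,0],100],
    [[0,0,0],[0,0,0],100],
    [[0,0,0],[0,0,0],100],
    [[0,0,0],[0,0,0],100],
    [[0,0,0],[0,0,0],100],
    [[0,0,0],[0,0,0],100],
    [[0,0,0],[0,0,0],100],
    [[0,0,0],[0,0,0],100]
  ]
}}

```text
clock: 20.85
tcp_pos: [0.4275, -0.0209, 0.2203]
orientation: [-0.0, 0.756, 0.655, 0.0]
wrist_force: [-0.3, -0.5, 0.2]
finger_gap: 0.052
grip_force: 0.0
```

```bash
python3 fin.py; python3 -c "
from h import *
print(env.hand_in())"
```

```text
clk 20.9 slope -0.0001 z0 0.0921 tail s -0.2778 front s 0.0722 w [-0.01    0.0029  0.0142] 1388
scene top 67 ((-1.036848545074463, 2.5536322593688965), (15.633034706115723, 16.813413619995117), 85.77499389648438) 126.94577121980811 130.8484670214597
side top 50 ((0.7427716255187988, 3.7021758556365967), (17.37335968017578, 14.474957466125488), 1.7785358428955078) 126.4635372218153 129.95942079095957
clk 21.05 slope -0.0003 z0 0.0922 tail s -0.2789 front s 0.0726 w [-0.0135  0.0027  0.0155] 1401
the job is handed in; nothing more can be done
None
```

I handed the job in at about 21 s: the last camera check showed the scraper level, and the saddle fully down astride its handle within about 1 mm of the ridge's middle along it and 4 mm across; the hand-in gave no verdict.

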